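Clamp a pad of forms in the stack cutter

ROBOT

A 6-joint arm with a two-finger parallel gripper is mounted at the origin on the work surface. World frame = base frame: x ahead of the robot, y to its left, z up, the work surface at z = 0. Lengths are in m, angles in degrees, forces in N, time in s.
With the tool pointing down it reaches from about 0.275 to 0.75 m from the base axis. Payload 10.2 kg.
Tool frame: the origin (TCP) lies midway between the tips of the shut fingers; the grasp point (between the pads) lies 19 mm behind it (r.grip_point_offset is the distance from the TCP to the grasp point, in m); z points along the fingers, x is the direction in which the jaws open and shut, and the axes are right-handed (so a half turn about z gives the same grasp; the last joint's range is limited). The gripper opens to 85 mm and grips with 20 to 120 N. Pads are 22 mm wide; open, the fingers measure 114 mm over their backs; the gripper's body (76 mm by 85 mm) begins 54 mm behind the grasp point. The pads swing forward as they close: fully open they stand 13 mm farther back than shut.
Start: joints at [58.247, 17.928, 85.812, -0, 76.261, -12.8], TCP at [0.171, 0.497, 0.231] pointing down, gripper open.
Joint ranges: [-168.41, 168.41], [-55.51, 124.54], [10.69, 146.95], [-70.63, 250.63], [1, 178], [-165.06, 165.06]. Speed limits (degrees/s): [136.94, 136.94, 172.46, 180, 180, 180].

INTERFACE

Orientations are given as a 3x3 rotation matrix whose columns are the frame's x, y, z axes.
In Python, from workcell import observe, get_image, calibration, finish_job, r gives the robot as it stands. The module is installed in compiled form; this text tells all that it offers.
- The arm moves only by the tool apply_moves, never from a script. Its argument "rows" is a list of rows, each a list of 2 entries, a list of its own where there are three numbers: the shift along the tool's x, y, z in mm, then the turn, a rotation vector about the tool's x, y, z in degrees. A call has exactly 8 rows; each row is the pose to reach, as a shift and turn from the pose commanded when the call began, along the tool's axes at that moment; what a row does not reach only later rows make up. A row lasts 1/10 s, in which the tool goes at most 50 mm and 8.59 degrees, less where a joint would pass 70% of its speed; a pose out of reach is approached as far as the arm can. A call with a gripper value outside its range is refused whole. "claw" is the opening in per cent of the stroke, from 0 (shut) to 100 (fully open), set as the call begins (left out, the last holds). The fingers move at their own pace and stop on an object; "squeeze" is the grip in N (left out, the last holds). Time passes only in rows, so rows that repeat a pose let the fingers close, or fill a call up. It gives the time, the measured TCP pose, the force and the opening at its end, in the units of the state.
- observe(): the state, without advancing time (a new reading comes with each control period).
- get_image(name): name is "side" or "top"; returns the picture (420x560x3 uint8, blue, green, red); there is no depth.
- calibration(name): a dict with "camera_matrix" (3x3 intrinsics, pixels), "R" (3x3) and "t" (3): a world point X has camera coordinates R X + t. Camera axes: x right, y down, z forward; pixel columns grow to the right and rows downward; lengths in m; the calibration is good to about 2 mm. A picture is of the moment at which its call begins. calibration takes no time and is no camera call.
- finish_job(): hands the job in, once; it reports no verdict.
The state is a dict: "clock": time; "qpos": joint angles; "joint_velocities": joint speeds; "effort": joint torques, N m; "tool_pos": TCP position; "orientation": TCP orientation; "force": force on the tool from outside, world axes, zero at the start; "wrist_torque": the same for the moment, N m; "opening": finger opening in m.
Only numpy, scipy, OpenCV 4.12 (cv2) and the standard library are available. Lean on these libraries where they do the work, as an engineer would, in place of code of your own. Each camera call takes 0.05 s, during which the arm holds its last target.

TASK

Get the pad of forms ready for trimming in the stack cutter: slide it on the bed until it sits square, its left long edge flush along the side fence and its far short edge flush against the back gauge. Then turn the clamp handle clockwise (seen from above) until the clamp beam meets the pad, and snug it by feel so that the pad is held firmly but not marked by overtightening. Let go, and leave the things around the cutter alone.

Things in the scene. Friction and masses are not known exactly. Their poses are not given: they have to be found in the camera images.
- cutter: Heavy grey stack paper cutter fixed on the counter; flat bed 460 x 370 mm, top 35 mm above the counter. Origin at counter level straight below the clamp screw; x points away from the operator to the back gauge, y left, z up. Bed in front of the bridge (x under -38 mm) is open. Its blade lever is fixed, parked up and back on the right (y about -190 mm, x over 0), 340 mm high.
- gauge (a point): On the working face of the back gauge, an aluminium bar across the bed, 24 mm high: in the cutter's frame the face is the plane x = +40 mm, y from -130 to +130 mm; this point is at y = +10, z = 50 mm.
- fence (a point): On the working face of the side fence, an aluminium bar along the bed's left, 20 mm high, 12 mm thick: in the cutter's frame the face is the plane y = +75 mm, x from -230 to +40 mm; this point is at x = -95, z = 45 mm.
- bridge_top (a point): Top of the nut boss (48 mm across) on the fixed bridge, on the screw axis, 162 mm above the counter. The bridge stands on two columns 290 mm apart, spans the bed at x -38 to +31 mm of the cutter, y -175 to +175 mm, and is 151 mm high.
- clamp_beam: Dark steel clamp beam under the bridge with a stiff rubber facing (about 100 N per mm), 36 x 260 x 22 mm (x, y, z of the cutter); origin at the centre of its underside, on the screw axis. It only moves up and down, 10 mm down per clockwise turn of the handle. At the start its underside is 4 to 13 mm above the pad's top.
- handle: Clamp handle over the bridge: level steel bar 12 mm thick, 148 mm long, through a hub 28 mm across. Origin at the bar's centre on the vertical screw axis, x along the bar. Starts at any angle, 195 to 204 mm above the counter, and sinks with the beam. Running free the screw drags with up to 0.3 N m (6 N at 50 mm from the axis; less when at rest) and it stays where it is left.
- handle_end (a point): Centre of the black ball (22 mm) at one end of the bar, 74 mm from the axis; the other end has the same. Once the beam meets the pad, each 0.1 N m (2 N at 50 mm) over the free-running drag is 63 N more on the pad. 0.1 to 0.2 N m over the drag (2 to 4 N at 50 mm) is a good snug hold; from 0.28 N m over (5.6 N at 50 mm) the pad is marked.
- pad: Glued pad of white forms on a greyboard back, a stiff block 175 mm (x) x 130 mm (y) x 30 mm high (1.5 mm more or less), 0.4 to 0.7 kg, lying loose flat on the bed partly under the raised clamp beam. Origin at the centre of its underside, x along its length to the far end, y left. At the start it is turned by up to 7 degrees, 40 to 80 mm short of the gauge and 5 to 45 mm off the fence. Pushing it over the bed takes 1 to 3 N.
- pad_far_left (a point): The pad's far left edge, half way up: x = +87.5, y = +65, z = +15 mm from the pad's origin.
- pad_far_right (a point): The pad's far right edge, half way up: x = +87.5, y = -65, z = +15 mm from the pad's origin.
- pad_near_left (a point): The pad's near left edge, half way up: x = -87.5, y = +65, z = +15 mm from the pad's origin.
- stapler: Bystander: black and grey desk stapler, 145 x 38 x 50 mm, left of the cutter; origin under its centre.
- pen_pot: Bystander: black round pen pot, 76 mm across, 95 mm high, pens to 150 mm, left of the cutter; origin under its centre.
- tape_dispenser: Bystander: grey tape dispenser, 150 x 60 x 85 mm, right of the cutter; origin under its centre.
There are look-alikes about, which are no part of the job. There is more than one size of the pad; the one meant has the size given above.

How it is judged:
By the outcome, as a careful person would: the job done as asked, in the order asked, and still so for the second after the job is handed in, with the robot touching nothing.
It also fails if it takes over 72 s, if anything falls off the work surface, if the arm or the gripper's body presses on something with over 40 N, if the wrist force passes 120 N, or if a joint passes its speed limit or range.

## Working session

There is one attempt and no reset: what is moved stays moved. The work goes in short steps, Python scripts to look and compute and a tool call to move; the robot and the scene stay as the last step left them, time stands still between calls to the robot, and variables do not carry over. Pictures are saved under pics/ and viewed, and the job is handed in when it is done.

Besides the shell and the picture viewer there is one more tool, called after "Call:" by a JSON object that holds its "name" and its "arguments", one argument or row to a line. apply_moves: Moves the arm, as the interface text tells. Its arguments: {"type":"object","properties":{"rows":{"type":"array","items":{"type":"array"}},"claw":{"type":"number"},"squeeze":{"type":"number"}},"required":["rows"]}

```bash
mkdir -p pics; ls; python3 - <<'E'
from workcell import *
import cv2,numpy as np
np.set_printoptions(precision=4,suppress=True)
for n in("side","top"):
    cv2.imwrite(f"pics/{n}0.png",get_image(n)); c=calibration(n); print(n,c); print(-np.array(c["R"]).T@np.array(c["t"]))
print(observe())
E
```

```text
pics
side {'camera_matrix': array([[454.0831,   0.    , 279.2759],
       [  0.    , 454.0831, 215.2509],
       [  0.    ,   0.    ,   1.    ]]), 'R': array([[ 0.7925, -0.6099,  0.0021],
       [-0.3739, -0.4886, -0.7883],
       [ 0.4818,  0.624 , -0.6152]]), 't': array([-0.4356,  0.3056,  1.2955])}
[-0.1646 -0.9247  1.0388]
top {'camera_matrix': array([[464.799 ,   0.    , 276.4705],
       [  0.    , 464.799 , 202.8795],
       [  0.    ,   0.    ,   1.    ]]), 'R': array([[ 0.0844, -0.9964,  0.0063],
       [-0.975 , -0.0839, -0.2056],
       [ 0.2054,  0.0112, -0.9786]]), 't': array([-0.0246,  0.5336,  1.4207])}
[0.2306 0.0044 1.5002]
{'clock': 0.1, 'qpos': array([ 58.2466,  17.9556,  85.8489,   0.0001,  76.2612, -12.8009]), 'joint_velocities': array([-0.104 , -0.1501, -0.0538, -0.1234, -0.0687,  0.076 ]), 'effort': array([  0.0017, -41.2901, -26.0144,  -0.0002,   0.003 ,  -0.0001]), 'tool_pos': array([0.1704, 0.4963, 0.2308]), 'orientation': array([[ 0.3248,  0.9458, -0.0006],
       [ 0.9458, -0.3248, -0.001 ],
       [-0.0011, -0.0003, -1.    ]]), 'force': array([0.2428, 1.0246, 0.0409]), 'wrist_torque': array([-0.0031,  0.023 ,  0.0054]), 'opening': 0.0851756308681332}
```

View pics/side0.png

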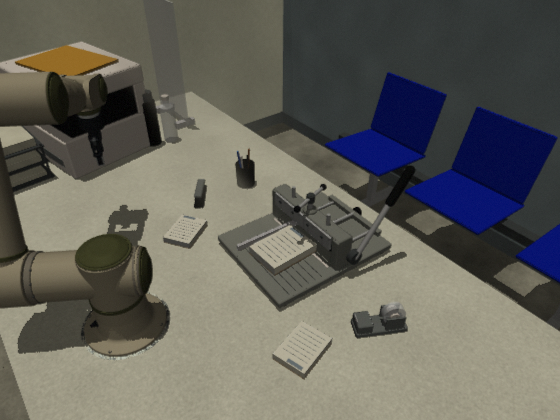

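View pics/top0.png

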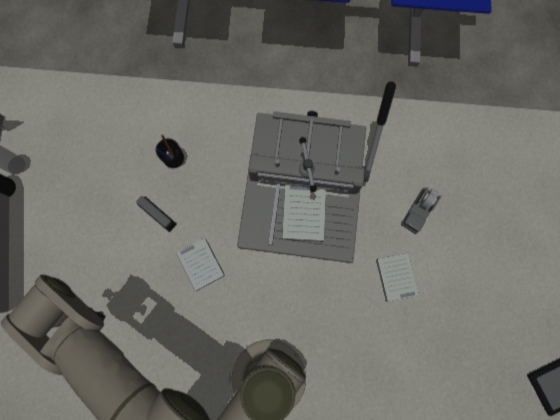

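The side view shows the pad on the bed at about (283,248), with the handle above the bridge at (311,198). In the top view the pad is at about (304,212), the handle hub at (308,164), and the handle's balls at about (303,141) and (313,189). I'll zoom in next.

```bash
python3 - <<'E'
import cv2
a=cv2.imread("pics/top0.png")[100:270,225:405]; cv2.imwrite("pics/tz.png",cv2.resize(cv2.convertScaleAbs(a,alpha=1.5),None,fx=3.5,fy=3.5,interpolation=cv2.INTER_CUBIC)[:600])
a=cv2.imread("pics/side0.png")[160:310,210:410]; cv2.imwrite("pics/sz.png",cv2.resize(cv2.convertScaleAbs(a,alpha=1.5),None,fx=4,fy=4,interpolation=cv2.INTER_CUBIC))
E
```

```text
(no output)
```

View pics/tz.png

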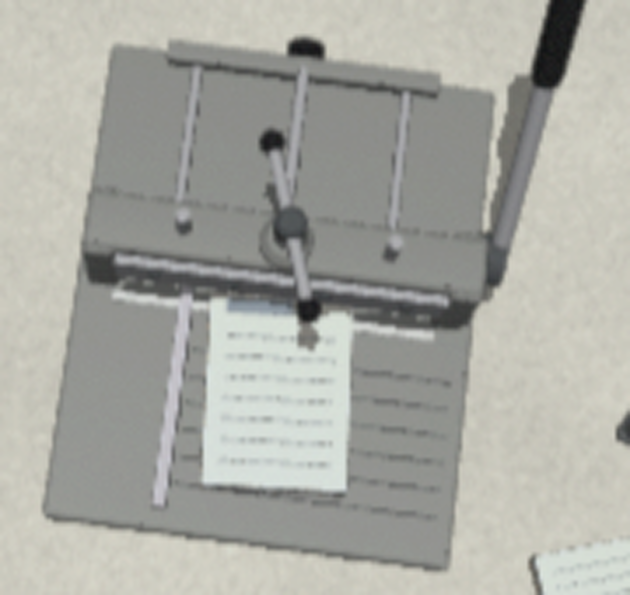

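View pics/sz.png

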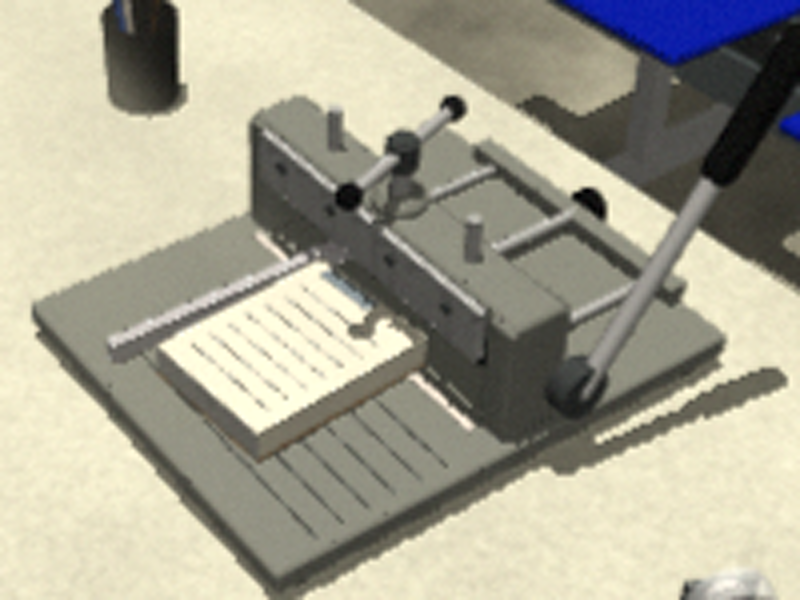

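```bash
cat > h.py <<'E'
import numpy as np,cv2
from workcell import calibration
np.set_printoptions(precision=4,suppress=True)
C={n:calibration(n) for n in("side","top")}
def ray(n,uv):
    c=C[n];R=np.array(c["R"]);o=-R.T@c["t"];d=R.T@np.linalg.inv(c["camera_matrix"])@np.array([uv[0],uv[1],1.]);return o,d/np.linalg.norm(d)
def plane(n,uv,z):
    o,d=ray(n,uv);return o+d*(z-o[2])/d[2]
def tri(a,b):
    o1,d1=ray("top",a);o2,d2=ray("side",b)
    s=np.linalg.lstsq(np.c_[d1,-d2],o2-o1,rcond=None)[0];p,q=o1+s[0]*d1,o2+s[1]*d2;return (p+q)/2,np.linalg.norm(p-q)
def proj(n,X):
    c=C[n];p=np.array(c["camera_matrix"])@(np.array(c["R"])@X+c["t"]);return p[:2]/p[2]
def T(u,v,f=3.5,o=(225,100)): return ((u+.5)/f-.5+o[0],(v+.5)/f-.5+o[1])
def S(u,v): return T(u,v,4,(210,160))
E
python3 - <<'E'
from h import *
bt=[plane("top",T(*p),.035)[:2] for p in[(43,517),(447,568),(493,93),(112,45)]]
bs=[plane("side",S(*p),.035)[:2] for p in[(34,312),(277,588),(725,345)]]
print("bed top",*bt);print("bed side NL NR FR",*bs)
for a,b in[(0,1),(1,2),(3,2),(0,3)]: d=bt[b]-bt[a];print(np.linalg.norm(d),np.degrees(np.arctan2(d[1],d[0])))
for a,b in[(0,1),(1,2)]: d=bs[b]-bs[a];print(np.linalg.norm(d),np.degrees(np.arctan2(d[1],d[0])))
pt=[plane("top",T(*p),.065)[:2] for p in[(203,483),(346,493),(352,315),(211,298)]]
print("pad NL NR FRvis FLvis",*pt)
for a,b in[(0,1),(1,2),(0,3)]: d=pt[b]-pt[a];print(np.linalg.norm(d),np.degrees(np.arctan2(d[1],d[0])))
ps=[plane("side",S(*p),.065)[:2] for p in[(158,349),(263,436),(426,340)]];print("pad side",*ps)
print("hub",tri(T(290,222),S(403,145)),"ballN",tri(T(309,308),S(348,195)),"ballF",tri(T(272,140),S(453,107)))
print("fence near end top inner/outer",plane("top",T(167,505),.055),plane("top",T(152,503),.055))
E
```

```text
bed top [0.3844 0.1334] [ 0.3696 -0.2323] [ 0.8243 -0.2532] [0.8413 0.1136]
bed side NL NR FR [0.3825 0.1216] [ 0.3618 -0.2421] [ 0.8144 -0.2617]
0.3659922496904523 -92.31538318434022
0.4551780108371899 -2.6234880334239845
0.36716776880151913 -92.64833589960055
0.4573068608375055 -2.475548921283647
0.36431703193423326 -93.25110136140063
0.4529465404527547 -2.470303814151183
pad NL NR FRvis FLvis [ 0.4234 -0.0076] [ 0.4253 -0.1348] [ 0.5878 -0.1299] [ 0.5927 -0.0011]
0.12713655865117393 -89.13712326479441
0.16255734858579818 1.7266586449456551
0.16936998634607828 2.22198322098846
pad side [ 0.4211 -0.0087] [ 0.4283 -0.1381] [ 0.5985 -0.131 ]
hub (array([ 0.6272, -0.0603,  0.2053]), np.float64(0.0008630559278448691)) ballN (array([ 0.5555, -0.0808,  0.2014]), np.float64(0.0026590382823268965)) ballF (array([ 0.6985, -0.0403,  0.2012]), np.float64(0.0011409879347475322))
fence near end top inner/outer [0.4024 0.0226 0.055 ] [0.403  0.0361 0.055 ]
```

Call:
{"name": "apply_moves", "arguments": {
  "rows": [
    [[-34,33,0],[0,0,8.5]],
    [[-68,66,0],[0,0,17]],
    [[-102,99,0],[0,0,25.5]],
    [[-136,132,0],[0,0,34]],
    [[-170,165,0],[0,0,42.5]],
    [[-204,198,0],[0,0,51]],
    [[-238,231,0],[0,0,59.5]],
    [[-272,264,0],[0,0,68]]
  ],
  "claw": 0
}}

```text
clock: 0.9
tool_pos: [0.3321, 0.1517, 0.2313]
orientation: [[0.999, 0.047, 0.0], [0.047, -0.999, 0.0], [0.0, -0.0, -1.0]]
force: [1.3, 1.3, 0.1]
opening: 0.0001
```

```bash
cat >> h.py <<'E'
TH=np.radians(-2.5);A=np.array([.627,-.0605]);RC=np.array([[np.cos(TH),-np.sin(TH)],[np.sin(TH),np.cos(TH)]])
def st(target=None,z=None,yaw=None):
    from workcell import observe
    s=observe();p=s["tool_pos"];R=np.array(s["orientation"]);y=np.degrees(np.arctan2(R[1,0],R[0,0]))
    print("t",round(s["clock"],2),"pos",p,"cut",(RC.T@(p[:2]-A))*1000,"yaw",round(y,2),"tilt",R[:,2],"F",s["force"],"cutF",RC.T@s["force"][:2],"M",s["wrist_torque"],"op",s["opening"],"q",s["qpos"][[0,5]])
    if target is not None:
        w=np.r_[A+RC@(np.array(target)/1000),z]; print("tool shift mm",R.T@(w-p)*1000,"turn z",None if yaw is None else y-yaw)
E
python3 - <<'E'
from h import *
st((-125,-135),.15,-2.5)
import itertools
# posts height
print("postL",tri(T(183,214),S(335,110)),"postR",tri(T(393,240),S(475,218)))
E
```

```text
t 0.9 pos [0.3321 0.1517 0.2313] cut [-303.8956  199.1662] yaw 2.7 tilt [ 0.0002  0.     -1.    ] F [1.3408 1.2531 0.1371] cutF [1.2849 1.3104] M [ 0.0229 -0.0364 -0.035 ] op 8.554819488568955e-05 q [5.9805 3.2752]
tool shift mm [147.8275 349.0204  81.3106] turn z 5.204884871794837
postL (array([0.6313, 0.029 , 0.1885]), np.float64(0.0014547301446799802)) postR (array([ 0.6246, -0.1485,  0.1879]), np.float64(0.0003338613091809776))
```

Call:
{"name": "apply_moves", "arguments": {
  "rows": [
    [[18.5,43.6,5],[0,0,0.7]],
    [[37,87,10],[0,0,1.4]],
    [[55.5,131,20],[0,0,2.1]],
    [[74,174.5,30],[0,0,2.8]],
    [[92.5,218,40],[0,0,3.5]],
    [[111,262,55],[0,0,4.2]],
    [[129.5,305.5,70],[0,0,4.9]],
    [[148,349,81],[0,0,5.2]]
  ]
}}

```text
clock: 1.7
tool_pos: [0.4984, -0.1889, 0.149]
orientation: [[0.999, -0.038, -0.001], [-0.038, -0.999, 0.001], [-0.001, -0.001, -1.0]]
force: [0.3, 0.7, 1.1]
opening: -0.0001
```

```bash
python3 - <<'E'
from h import *
st((-125,-125),.046,-2.5)
E
```

```text
t 1.7 pos [ 0.4984 -0.1889  0.149 ] cut [-122.9154 -133.8458] yaw -2.2 tilt [-0.0012  0.0009 -1.    ] F [0.3287 0.7096 1.1209] cutF [0.2974 0.7232] M [0.0073 0.0159 0.0122] op -5.2744562077048854e-05 q [-33.3611 -31.1606]
tool shift mm [ -1.9085  -8.7685 102.976 ] turn z 0.2974813164077261
```

Call:
{"name": "apply_moves", "arguments": {
  "rows": [
    [[-1,0,40],[0,0,0.3]],
    [[-2,0,80],[0,0,0.3]],
    [[-2,0,98],[0,0,0.3]],
    [[-2,0,103],[0,0,0.3]],
    [[-2,-10,103],[0,0,0.3]],
    [[-2,-20,103],[0,0,0.3]],
    [[-2,-28,103],[0,0,0.3]],
    [[-2,-36,103],[0,0,0.3]]
  ]
}}

```text
clock: 2.5
tool_pos: [0.498, -0.1502, 0.0482]
orientation: [[0.999, -0.042, 0.001], [-0.042, -0.999, -0.001], [0.001, 0.001, -1.0]]
force: [-0.1, -0.2, 0.7]
opening: -0.0004
```

Call:
{"name": "apply_moves", "arguments": {
  "rows": [
    [[0,-4,0],[0,0,0]],
    [[0,-8,0],[0,0,0]],
    [[0,-12,0],[0,0,0]],
    [[0,-16,0],[0,0,0]],
    [[0,-19,0],[0,0,0]],
    [[0,-22,0],[0,0,0]],
    [[0,-24,0],[0,0,0]],
    [[0,-25,0],[0,0,0]]
  ]
}}

```text
clock: 3.3
tool_pos: [0.4986, -0.1259, 0.0473]
orientation: [[0.999, -0.043, -0.0], [-0.043, -0.999, -0.0], [-0.0, 0.0, -1.0]]
force: [-0.1, -2.1, 0.9]
opening: -0.0002
```

```bash
python3 - <<'E'
from h import *
from workcell import get_image
st((-125,-66),.046,-2.5)
cv2.imwrite("pics/t1.png",cv2.resize(cv2.convertScaleAbs(get_image("top")[100:270,225:405],alpha=1.5),None,fx=3.5,fy=3.5,interpolation=cv2.INTER_CUBIC))
cv2.imwrite("pics/s1.png",cv2.resize(cv2.convertScaleAbs(get_image("side")[160:310,210:410],alpha=1.5),None,fx=4,fy=4,interpolation=cv2.INTER_CUBIC))
E
```

```text
t 3.3 pos [ 0.4986 -0.1259  0.0473] cut [-125.3953  -70.969 ] yaw -2.45 tilt [-0.0001 -0.     -1.    ] F [-0.1271 -2.1491  0.8606] cutF [-0.0333 -2.1526] M [-0.4289  0.0838  0.0426] op -0.00015537973344334794 q [-27.2426 -24.7908]
tool shift mm [ 0.3998 -4.9687  1.2832] turn z 0.05026378581271951
```

View pics/s1.png

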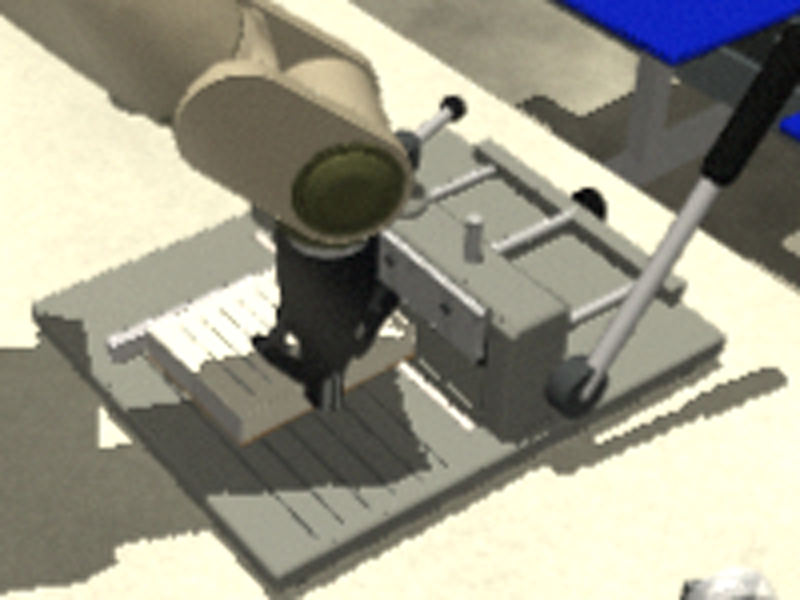

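View pics/t1.png

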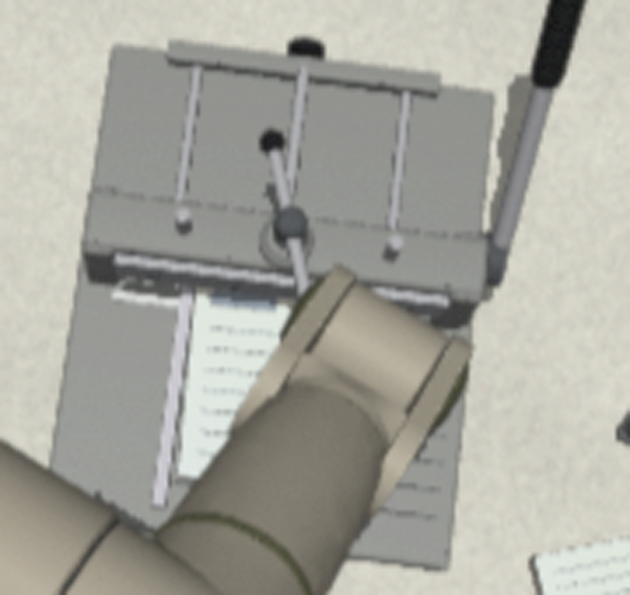

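The pad (left edge at x≈185 in the zoomed top view) is close to the fence and now nearly parallel to it. Pushing drags at about 2 N, so I'll go on until the force rises.

Call:
{"name": "apply_moves", "arguments": {
  "rows": [
    [[0,-1,0],[0,0,0]],
    [[0,-2,0],[0,0,0]],
    [[0,-3,0],[0,0,0]],
    [[0,-4,0],[0,0,0]],
    [[0,-4.5,0],[0,0,0]],
    [[0,-5,0],[0,0,0]],
    [[0,-5,0],[0,0,0]],
    [[0,-5,0],[0,0,0]]
  ]
}}

```text
clock: 4.2
tool_pos: [0.4987, -0.1211, 0.0472]
orientation: [[0.999, -0.043, -0.0], [-0.043, -0.999, 0.0], [-0.0, -0.0, -1.0]]
force: [-2.6, -5.2, 0.2]
opening: -0.0003
```

```bash
python3 - <<'E'
from h import *
st((-125,-66),.046,-2.5)
E
```

```text
t 4.2 pos [ 0.4987 -0.1211  0.0472] cut [-125.5483  -66.1148] yaw -2.46 tilt [-0.0004  0.0001 -1.    ] F [-2.5957 -5.2126  0.2243] cutF [-2.3659 -5.3209] M [-0.6654  0.4646  0.006 ] op -0.00028952227771668435 q [-26.7422 -24.2813]
tool shift mm [ 0.5489 -0.1143  1.2218] turn z 0.044189176129311836
```

Call:
{"name": "apply_moves", "arguments": {
  "rows": [
    [[0,-0.7,0],[0,0,0]],
    [[0,-0.7,0],[0,0,0]],
    [[0,6,0],[0,0,0]],
    [[0,20,0],[0,0,0]],
    [[-10,25,-30],[0,0,0]],
    [[-45,10,-50],[0,0,0]],
    [[-85,-20,-55],[0,0,0]],
    [[-122,-50,-50],[0,0,0]]
  ]
}}

```text
clock: 5.0
tool_pos: [0.3784, -0.0659, 0.0981]
orientation: [[0.999, -0.044, 0.003], [-0.044, -0.999, -0.001], [0.003, 0.001, -1.0]]
force: [1.0, 0.4, 0.2]
opening: 0.0002
```

```bash
python3 - <<'E'
from h import *
from workcell import get_image
st((-238,10),.046,-2.5)
cv2.imwrite("pics/s2.png",cv2.resize(cv2.convertScaleAbs(get_image("side")[160:310,210:410],alpha=1.5),None,fx=4,fy=4,interpolation=cv2.INTER_CUBIC))
E
```

```text
t 5.0 pos [ 0.3784 -0.0659  0.0981] cut [-248.1264  -16.2529] yaw -2.55 tilt [ 0.0027 -0.0007 -1.    ] F [0.959  0.3788 0.2279] cutF [0.9416 0.4202] M [ 0.0122 -0.0278  0.02  ] op 0.00023784736764791847 q [-27.5317 -25.0158]
tool shift mm [  9.962  -26.2914  52.1582] turn z -0.04515437079152251
```

View pics/s2.png

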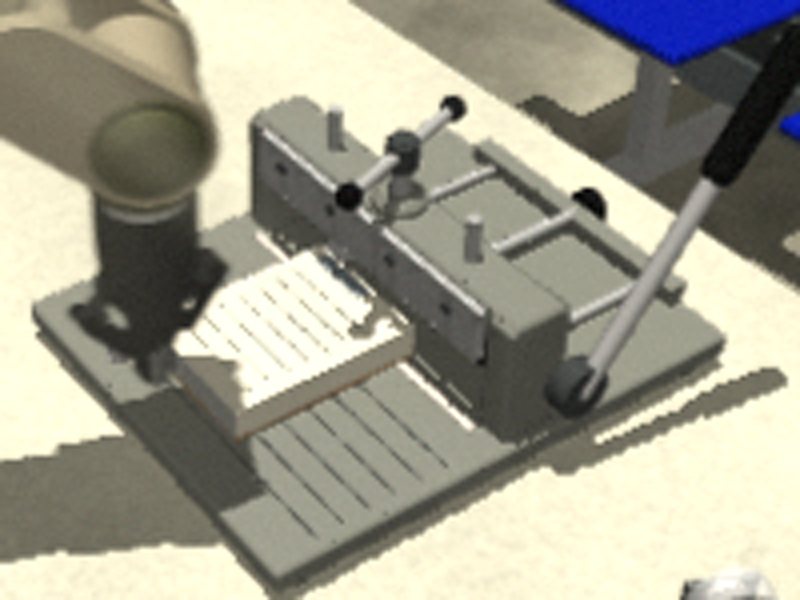

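Call:
{"name": "apply_moves", "arguments": {
  "rows": [
    [[8,-28,0],[0,0,0]],
    [[8,-30,25],[0,0,0]],
    [[8,-30,51],[0,0,0]],
    [[8,-30,52],[0,0,0]],
    [[14,-30,52],[0,0,0]],
    [[22,-30,52],[0,0,0]],
    [[29,-30,52],[0,0,0]],
    [[36,-30,52],[0,0,0]]
  ]
}}

```text
clock: 5.85
tool_pos: [0.4174, -0.0377, 0.0459]
orientation: [[0.999, -0.043, 0.001], [-0.043, -0.999, -0.0], [0.001, 0.0, -1.0]]
force: [-6.4, -2.1, 3.5]
opening: 0.0006
```

```bash
python3 - <<'E'
from h import *
st((-150,14),.046,-2.5)
E
```

```text
t 5.85 pos [ 0.4174 -0.0377  0.0459] cut [-210.3576   13.6055] yaw -2.46 tilt [ 0.0011 -0.0004 -1.    ] F [-6.3923 -2.1115  3.4972] cutF [-6.2941 -2.3884] M [-0.2268  0.8029 -0.0178] op 0.0006100104387043899 q [-21.2744 -18.8176]
tool shift mm [60.3579 -0.349   0.0006] turn z 0.04319482895048443
```

Contact with the near end. I'll push on to about 8 mm short of the expected end point.

Call:
{"name": "apply_moves", "arguments": {
  "rows": [
    [[7,0,0],[0,0,0]],
    [[14,0,0],[0,0,0]],
    [[21,0,0],[0,0,0]],
    [[28,0,0],[0,0,0]],
    [[35,0,0],[0,0,0]],
    [[41,0,0],[0,0,0]],
    [[46,0,0],[0,0,0]],
    [[50,0,0],[0,0,0]]
  ]
}}

```text
clock: 6.65
tool_pos: [0.4667, -0.0396, 0.0452]
orientation: [[0.999, -0.043, -0.0], [-0.043, -0.999, 0.0], [-0.0, -0.0, -1.0]]
force: [-3.0, -0.5, 2.4]
opening: -0.0
```

```bash
python3 - <<'E'
from h import *
from workcell import get_image
st((-150,14),.046,-2.5)
cv2.imwrite("pics/s3.png",cv2.resize(cv2.convertScaleAbs(get_image("side")[160:310,210:410],alpha=1.5),None,fx=4,fy=4,interpolation=cv2.INTER_CUBIC))
E
```

```text
t 6.65 pos [ 0.4667 -0.0396  0.0452] cut [-161.0916   13.8514] yaw -2.45 tilt [-0.0002  0.     -1.    ] F [-2.969  -0.5312  2.3857] cutF [-2.943  -0.6602] M [-0.1403  0.5399 -0.0399] op -3.743056509978815e-05 q [-19.2315 -16.7786]
tool shift mm [11.0916 -0.1391 -0.761 ] turn z 0.04931985970782371
```

View pics/s3.png

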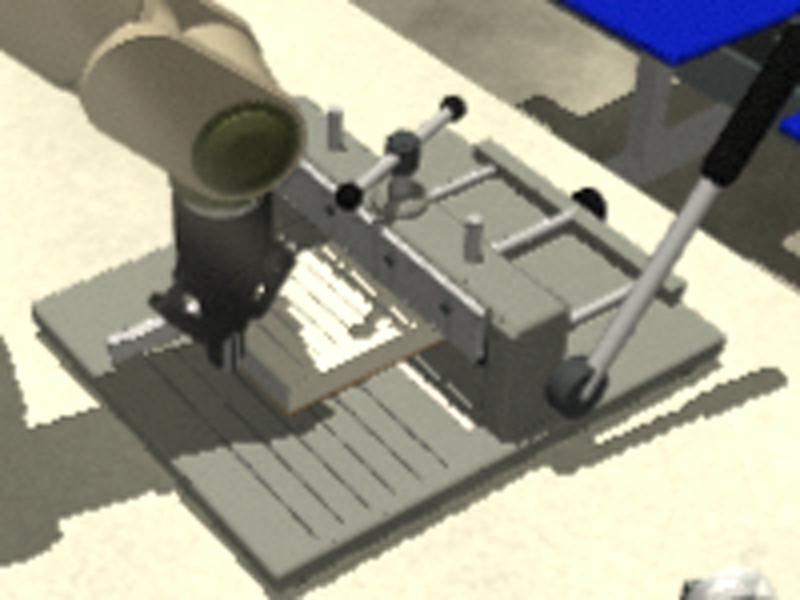

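The pad slid in under the beam with the drag steady at 3 N. I'll take the last stretch slowly.

Call:
{"name": "apply_moves", "arguments": {
  "rows": [
    [[2,0,0],[0,0,0]],
    [[4,0,0],[0,0,0]],
    [[6,0,0],[0,0,0]],
    [[7,0,0],[0,0,0]],
    [[8,0,0],[0,0,0]],
    [[9,0,0],[0,0,0]],
    [[9.5,0,0],[0,0,0]],
    [[10,0,0],[0,0,0]]
  ]
}}

```text
clock: 7.5
tool_pos: [0.4763, -0.04, 0.0453]
orientation: [[0.999, -0.043, -0.0], [-0.043, -0.999, 0.0], [-0.0, -0.0, -1.0]]
force: [-2.4, -2.1, 0.1]
opening: -0.0002
```

Call:
{"name": "apply_moves", "arguments": {
  "rows": [
    [[0.3,0,0],[0,0,0]],
    [[0.6,0,0],[0,0,0]],
    [[0.9,0,0],[0,0,0]],
    [[1.2,0,0],[0,0,0]],
    [[1.5,0,0],[0,0,0]],
    [[1.5,0,0],[0,0,0]],
    [[1.5,0,0],[0,0,0]],
    [[1.5,0,0],[0,0,0]]
  ]
}}

```text
clock: 8.3
tool_pos: [0.4779, -0.0401, 0.0453]
orientation: [[0.999, -0.043, 0.0], [-0.043, -0.999, -0.0], [0.0, 0.0, -1.0]]
force: [-1.0, -1.2, -1.5]
opening: 0.0002
```

```bash
python3 - <<'E'
from h import *
st((-150,14),.046,-2.5)
E
```

```text
t 8.3 pos [ 0.4779 -0.0401  0.0453] cut [-149.8763   13.8697] yaw -2.46 tilt [ 0.0002 -0.     -1.    ] F [-1.0282 -1.2012 -1.5472] cutF [-0.9748 -1.2449] M [-0.0899  0.2785 -0.0323] op 0.0001871511770570855 q [-18.8341 -16.3808]
tool shift mm [-0.1235 -0.1304 -0.6816] turn z 0.044298372582676215
```

Call:
{"name": "apply_moves", "arguments": {
  "rows": [
    [[0.5,0,0],[0,0,0]],
    [[1,0,0],[0,0,0]],
    [[1.5,0,0],[0,0,0]],
    [[2,0,0],[0,0,0]],
    [[2.5,0,0],[0,0,0]],
    [[3,0,0],[0,0,0]],
    [[3,0,0],[0,0,0]],
    [[3,0,0],[0,0,0]]
  ]
}}

```text
clock: 9.1
tool_pos: [0.4794, -0.0401, 0.0452]
orientation: [[0.999, -0.042, -0.004], [-0.042, -0.999, 0.0], [-0.004, -0.0, -1.0]]
force: [-11.4, -2.0, 7.2]
opening: -0.0001
```

```bash
python3 - <<'E'
from h import *
from workcell import get_image
st((-150,14),.046,-2.5)
cv2.imwrite("pics/s4.png",cv2.resize(cv2.convertScaleAbs(get_image("side")[160:310,210:410],alpha=1.5),None,fx=4,fy=4,interpolation=cv2.INTER_CUBIC))
E
```

```text
t 9.1 pos [ 0.4794 -0.0401  0.0452] cut [-148.3822   13.897 ] yaw -2.43 tilt [-0.0038  0.0004 -1.    ] F [-11.3639  -1.9863   7.2223] cutF [-11.2664  -2.4801] M [-0.2747  1.6154 -0.0259] op -6.283226258311297e-05 q [-18.7503 -16.2733]
tool shift mm [-1.6205 -0.1051 -0.7447] turn z 0.0675521244428654
```

View pics/s4.png

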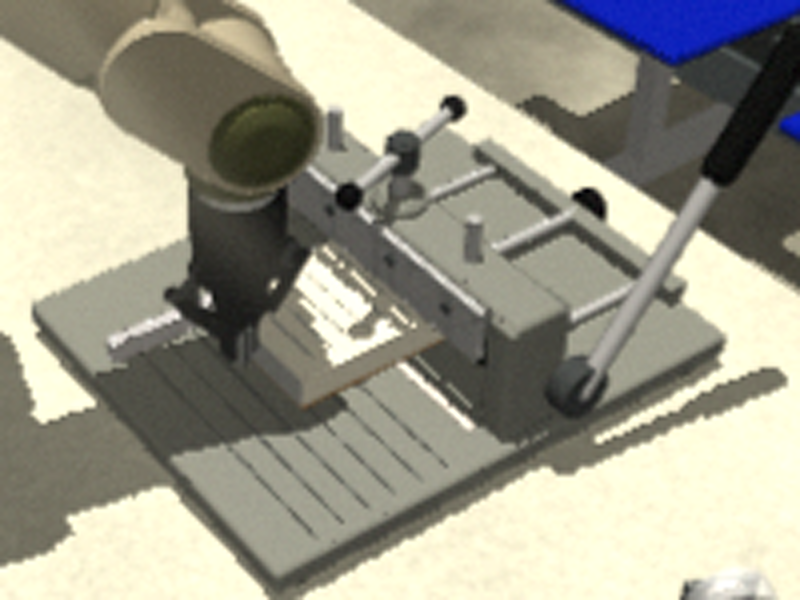

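Firm contact with the gauge: 11 N, and the pad's end is about where the geometry puts it. I'll re-seat against the fence from the right side.

Call:
{"name": "apply_moves", "arguments": {
  "rows": [
    [[-6,0,0],[0,0,0]],
    [[-15,0,0],[0,0,0]],
    [[-15,10,-40],[0,0,0]],
    [[-5,50,-50],[0,0,0]],
    [[15,90,-50],[0,0,0]],
    [[23,114,-40],[0,0,0]],
    [[23,116,0],[0,0,0]],
    [[23,112,0],[0,0,0]]
  ]
}}

```text
clock: 9.95
tool_pos: [0.4965, -0.1526, 0.0417]
orientation: [[0.999, -0.045, -0.006], [-0.045, -0.999, 0.004], [-0.006, -0.003, -1.0]]
force: [-0.4, -0.5, -0.4]
opening: 0.0001
```

```bash
python3 - <<'E'
from h import *
st((-124,-66),.046,-2.5)
E
```

```text
t 9.95 pos [ 0.4965 -0.1526  0.0417] cut [-126.3121  -97.7425] yaw -2.57 tilt [-0.0062  0.0038 -1.    ] F [-0.4145 -0.4843 -0.4436] cutF [-0.393  -0.5019] M [ 0.0274  0.024  -0.0217] op 0.00013094405305450488 q [-30.0297 -27.4713]
tool shift mm [  2.2486 -31.7598  -4.1535] turn z -0.06582209320208277
```

Call:
{"name": "apply_moves", "arguments": {
  "rows": [
    [[0,-6,0],[0,0,0]],
    [[0,-12,0],[0,0,0]],
    [[0,-18,0],[0,0,0]],
    [[0,-24,0],[0,0,0]],
    [[0,-28,0],[0,0,0]],
    [[0,-30,0],[0,0,0]],
    [[0,-31,0],[0,0,0]],
    [[0,-31.5,0],[0,0,0]]
  ]
}}

```text
clock: 10.75
tool_pos: [0.5004, -0.1217, 0.0453]
orientation: [[0.999, -0.043, 0.0], [-0.043, -0.999, -0.0], [0.0, 0.0, -1.0]]
force: [-0.5, 0.4, 0.6]
opening: -0.0001
```

```bash
python3 - <<'E'
from h import *
st((-124,-66),.046,-2.5)
E
```

```text
t 10.75 pos [ 0.5004 -0.1217  0.0453] cut [-123.8587  -66.635 ] yaw -2.46 tilt [ 0.     -0.0001 -1.    ] F [-0.4862  0.4058  0.5945] cutF [-0.5035  0.3842] M [-0.0426 -0.0211 -0.0038] op -0.0001224263957661765 q [-26.7188 -24.2611]
tool shift mm [-0.1408 -0.635  -0.6787] turn z 0.04478062243882608
```

Call:
{"name": "apply_moves", "arguments": {
  "rows": [
    [[0,-0.5,0],[0,0,0]],
    [[0,-1,0],[0,0,0]],
    [[0,-1.5,0],[0,0,0]],
    [[0,-2,0],[0,0,0]],
    [[0,-2.5,0],[0,0,0]],
    [[0,-2.5,0],[0,0,0]],
    [[0,-2.5,0],[0,0,0]],
    [[0,-2.5,0],[0,0,0]]
  ]
}}

```text
clock: 11.55
tool_pos: [0.5004, -0.1211, 0.0454]
orientation: [[0.999, -0.043, 0.0], [-0.043, -0.999, -0.003], [0.0, 0.003, -1.0]]
force: [-2.7, -11.6, -1.6]
opening: 0.0001
```

```bash
python3 - <<'E'
from h import *
st((-124,-66),.046,-2.5)
E
```

```text
t 11.55 pos [ 0.5004 -0.1211  0.0454] cut [-123.8353  -66.0481] yaw -2.45 tilt [ 0.0001 -0.0031 -1.    ] F [ -2.7173 -11.641   -1.5943] cutF [ -2.207  -11.7485] M [-1.9422  0.4778 -0.0194] op 9.260252302475426e-05 q [-26.5792 -24.0041]
tool shift mm [-0.1645 -0.0464 -0.5985] turn z 0.0517278025203427
```

Call:
{"name": "apply_moves", "arguments": {
  "rows": [
    [[0,6,0],[0,0,0]],
    [[0,15,0],[0,0,0]],
    [[-10,15,-40],[0,0,0]],
    [[-40,-15,-50],[0,0,0]],
    [[-44,-50,-50],[0,0,0]],
    [[-44,-74,-35],[0,0,0]],
    [[-44,-74,0],[0,0,0]],
    [[-43,-74,0],[0,0,0]]
  ]
}}

```text
clock: 12.35
tool_pos: [0.4586, -0.0425, 0.0427]
orientation: [[0.999, -0.042, -0.006], [-0.042, -0.999, 0.002], [-0.006, -0.002, -1.0]]
force: [-0.6, 0.0, -0.1]
opening: -0.0003
```

Call:
{"name": "apply_moves", "arguments": {
  "rows": [
    [[5,0,0],[0,0,0]],
    [[10,0,0],[0,0,0]],
    [[14,0,0],[0,0,0]],
    [[16.5,0,0],[0,0,0]],
    [[18,0,0],[0,0,0]],
    [[19,0,0],[0,0,0]],
    [[20,0,0],[0,0,0]],
    [[20,0,0],[0,0,0]]
  ]
}}

```text
clock: 13.15
tool_pos: [0.4791, -0.044, 0.0451]
orientation: [[0.999, -0.042, -0.004], [-0.042, -0.999, 0.001], [-0.004, -0.0, -1.0]]
force: [-9.9, -1.6, 4.3]
opening: 0.0003
```

```bash
python3 - <<'E'
from h import *
st((-148,10),.046,-2.5)
E
```

```text
t 13.15 pos [ 0.4791 -0.044   0.0451] cut [-148.4841   10.0195] yaw -2.43 tilt [-0.0041  0.0006 -1.    ] F [-9.9011 -1.574   4.3336] cutF [-9.823  -2.0044] M [-0.176   1.268   0.0058] op 0.0002548351588028617 q [-19.2145 -16.7434]
tool shift mm [ 0.4804  0.0196 -0.8927] turn z 0.06643306618205358
```

Flush at both datums: re-pushing ended at the same finger position to within 0.1 mm. Now I'll retract, rise and go over the handle, opening the claw.

Call:
{"name": "apply_moves", "arguments": {
  "rows": [
    [[-8,0,0],[0,0,0]],
    [[-15,0,-20],[0,0,0]],
    [[-15,0,-65],[0,0,-7]],
    [[-15,0,-110],[0,0,-15]],
    [[-15,0,-155],[0,0,-23]],
    [[-15,0,-195],[0,0,-31]],
    [[-15,0,-225],[0,0,-39]],
    [[-10,2,-235],[0,0,-47]]
  ]
}}

```text
clock: 13.95
tool_pos: [0.4709, -0.0458, 0.2837]
orientation: [[0.708, 0.706, 0.006], [0.706, -0.708, -0.002], [0.003, 0.005, -1.0]]
force: [-0.3, 0.2, -1.0]
opening: 0.0
```

```bash
python3 - <<'E'
from h import *
from workcell import get_image
st((0,0),.25,56)
for n,f,o in(("side",4,(210,160,410,310)),("top",3.5,(225,100,405,270))):
    cv2.imwrite(f"pics/{n}5.png",cv2.resize(cv2.convertScaleAbs(get_image(n)[o[1]:o[3],o[0]:o[2]],alpha=1.5),None,fx=f,fy=f,interpolation=cv2.INTER_CUBIC))
E
```

```text
t 13.95 pos [ 0.4709 -0.0458  0.2837] cut [-156.5449    7.8437] yaw 44.89 tilt [ 0.0058 -0.0018 -1.    ] F [-0.2789  0.2219 -0.98  ] cutF [-0.2884  0.2095] M [-0.0002  0.0047  0.0275] op 3.7860993172982555e-07 q [-19.7946 -64.6898]
tool shift mm [100.1064 120.3459  34.5911] turn z -11.10630531351628
```

View pics/side5.png

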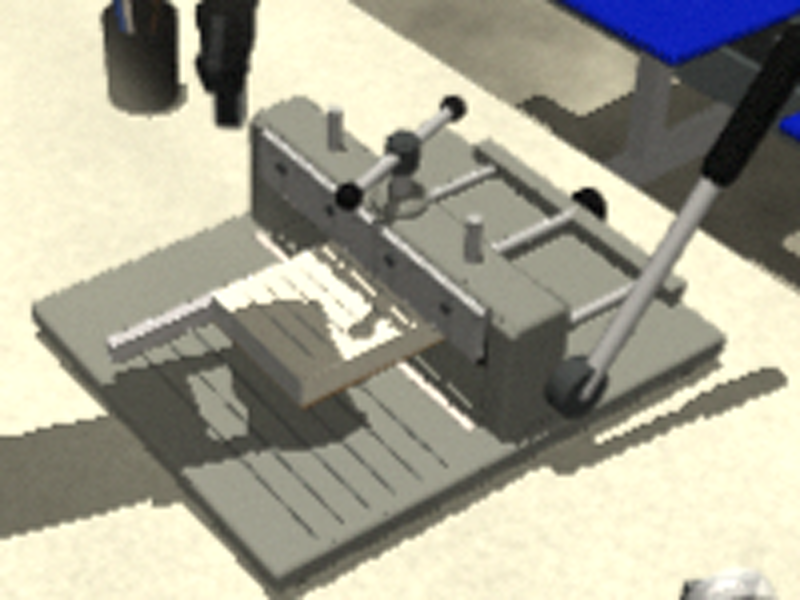

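View pics/top5.png

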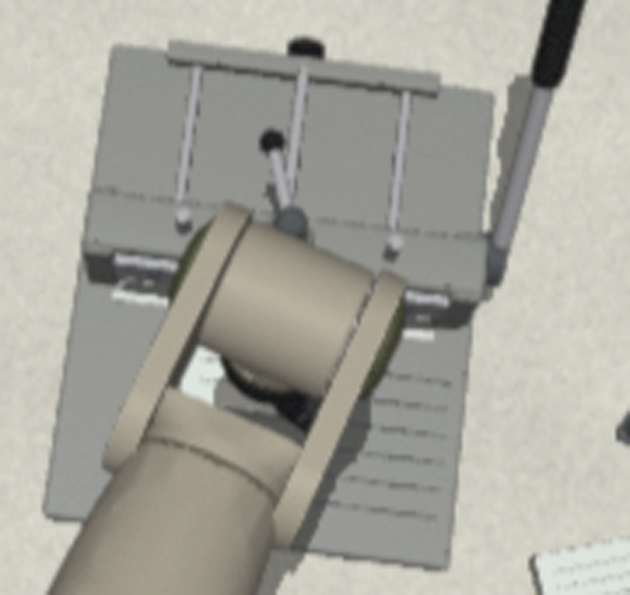

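The side view shows the pad against the fence, with its near edge from (213,298) to (300,400). The handle is unmoved. Next I'll go over the axis.

Call:
{"name": "apply_moves", "arguments": {
  "rows": [
    [[15,18,0],[0,0,-2]],
    [[33,40,0],[0,0,-4]],
    [[50,60,0],[0,0,-6]],
    [[67,80,0],[0,0,-8]],
    [[84,100,0],[0,0,-10]],
    [[100,120,5],[0,0,-11]],
    [[100,120,20],[0,0,-11]],
    [[100,120,34],[0,0,-11]]
  ],
  "claw": 90
}}

```text
clock: 14.85
tool_pos: [0.6259, -0.0611, 0.2437]
orientation: [[0.569, 0.822, -0.002], [0.822, -0.569, 0.001], [-0.001, -0.002, -1.0]]
force: [0.6, -0.9, 0.8]
opening: 0.0768
```

```bash
python3 - <<'E'
from h import *
print("pad NL",RC.T@(plane("side",S(213,298),.065)[:2]-A),"NR",RC.T@(plane("side",S(300,383),.065)[:2]-A))
from workcell import get_image
st((0,0),.163,56)
cv2.imwrite(f"pics/side6.png",cv2.resize(cv2.convertScaleAbs(get_image("side")[110:260,210:410],alpha=1.5),None,fx=4,fy=4,interpolation=cv2.INTER_CUBIC))
E
```

```text
pad NL [-0.1372  0.0701] NR [-0.138  -0.0546]
t 14.85 pos [ 0.6259 -0.0611  0.2437] cut [-1.0972 -0.6285] yaw 55.31 tilt [-0.0024  0.0009 -1.    ] F [ 0.5801 -0.9136  0.7733] cutF [ 0.6194 -0.8875] M [-0.0023  0.0039 -0.0387] op 0.07680524097123788 q [-16.235  -71.5408]
tool shift mm [ 1.1707  0.7926 80.6576] turn z -0.694978198432544
```

View pics/side6.png

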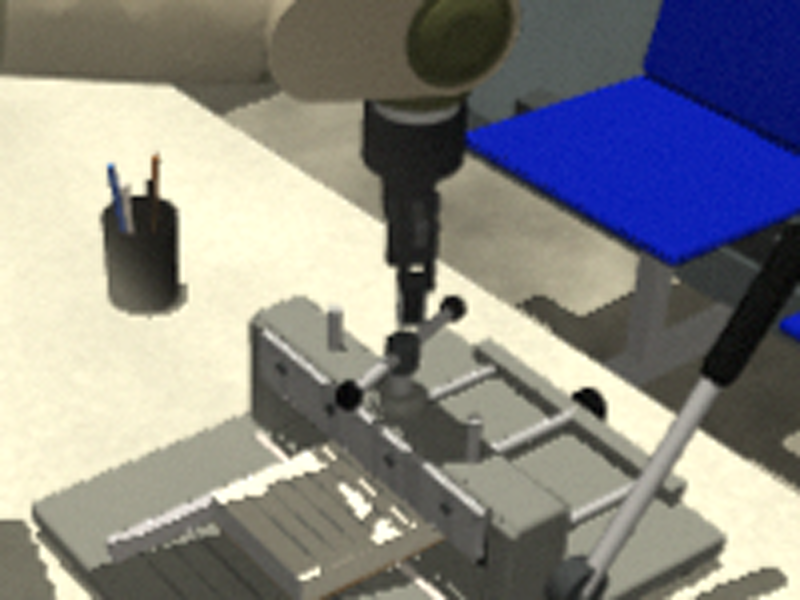

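Call:
{"name": "apply_moves", "arguments": {
  "rows": [
    [[1,0.8,10],[0,0,0]],
    [[1,0.8,20],[0,0,0]],
    [[1,0.8,30],[0,0,0]],
    [[1,0.8,38],[0,0,0]],
    [[1,0.8,44],[0,0,0]],
    [[1,0.8,50],[0,0,0]],
    [[1,0.8,55],[0,0,0]],
    [[1,0.8,60],[0,0,0]]
  ]
}}

```text
clock: 15.7
tool_pos: [0.6273, -0.0608, 0.1861]
orientation: [[0.566, 0.825, 0.0], [0.825, -0.566, -0.0], [0.0, 0.0, -1.0]]
force: [-0.1, -0.0, -0.4]
opening: 0.0769
```

Call:
{"name": "apply_moves", "arguments": {
  "rows": [
    [[0,0,3],[0,0,0]],
    [[0,0,6],[0,0,0]],
    [[0,0,9],[0,0,0]],
    [[0,0,12],[0,0,0]],
    [[0,0,15],[0,0,0]],
    [[0,0,18],[0,0,2]],
    [[0,0,20],[0,0,5]],
    [[0,0,20],[0,0,8]]
  ]
}}

```text
clock: 16.5
tool_pos: [0.6271, -0.0608, 0.1658]
orientation: [[0.677, 0.736, -0.001], [0.736, -0.677, 0.0], [-0.0, -0.0, -1.0]]
force: [0.0, -0.5, 0.1]
opening: 0.077
```

```bash
python3 - <<'E'
from h import *
from workcell import get_image
st((0,0),.163,56)
cv2.imwrite(f"pics/side7.png",cv2.resize(cv2.convertScaleAbs(get_image("side")[110:260,210:410],alpha=1.5),None,fx=4,fy=4,interpolation=cv2.INTER_CUBIC))
E
```

```text
t 16.5 pos [ 0.6271 -0.0608  0.1658] cut [ 0.112  -0.2764] yaw 47.42 tilt [-0.0006  0.0001 -1.    ] F [ 0.0153 -0.4657  0.0817] cutF [ 0.0356 -0.4646] M [-0.0156  0.0272  0.0297] op 0.07698413640504173 q [-16.1728 -63.595 ]
tool shift mm [ 0.1402 -0.2623  2.8479] turn z -8.577339994962138
```

View pics/side7.png

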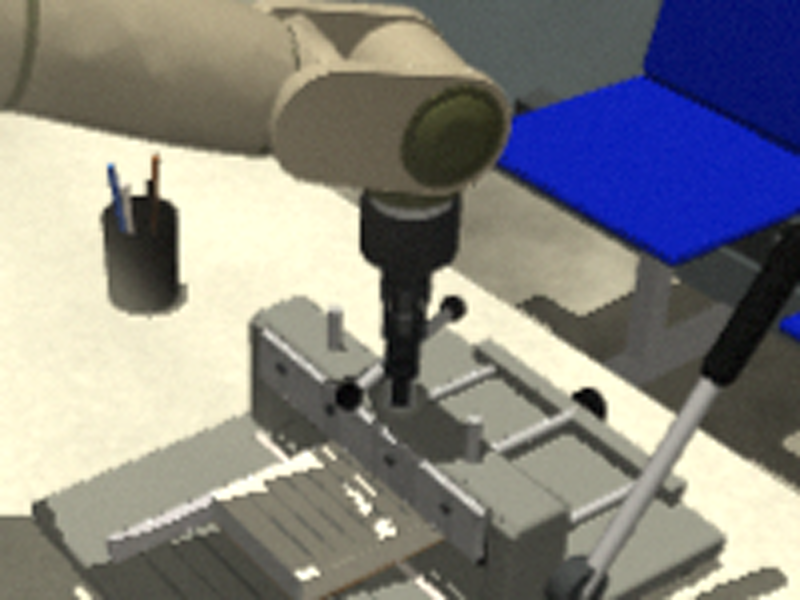

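Call:
{"name": "apply_moves", "arguments": {
  "rows": [
    [[0,0,0],[0,0,4]],
    [[0,0,0],[0,0,9]],
    [[0,0,0],[0,0,15]],
    [[0,0,0],[0,0,22]],
    [[0,0,0],[0,0,29]],
    [[0,0,0],[0,0,36]],
    [[0,0,0],[0,0,43]],
    [[0,0,0],[0,0,50]]
  ]
}}

```text
clock: 17.35
tool_pos: [0.6271, -0.0609, 0.1655]
orientation: [[0.999, -0.046, -0.001], [-0.046, -0.999, -0.0], [-0.001, 0.0, -1.0]]
force: [1.5, -1.0, -6.3]
opening: 0.0769
```

```bash
python3 - <<'E'
from h import *
from workcell import get_image
st()
cv2.imwrite(f"pics/side8.png",cv2.resize(cv2.convertScaleAbs(get_image("side")[110:260,210:410],alpha=1.5),None,fx=4,fy=4,interpolation=cv2.INTER_CUBIC))
E
```

```text
t 17.35 pos [ 0.6271 -0.0609  0.1655] cut [ 0.1317 -0.4433] yaw -2.65 tilt [-0.0008 -0.0002 -1.    ] F [ 1.5034 -1.0377 -6.251 ] cutF [ 1.5472 -0.9711] M [-0.2614 -0.2338  0.2716] op 0.076881714927574 q [-16.1787 -13.5183]
```

View pics/side8.png

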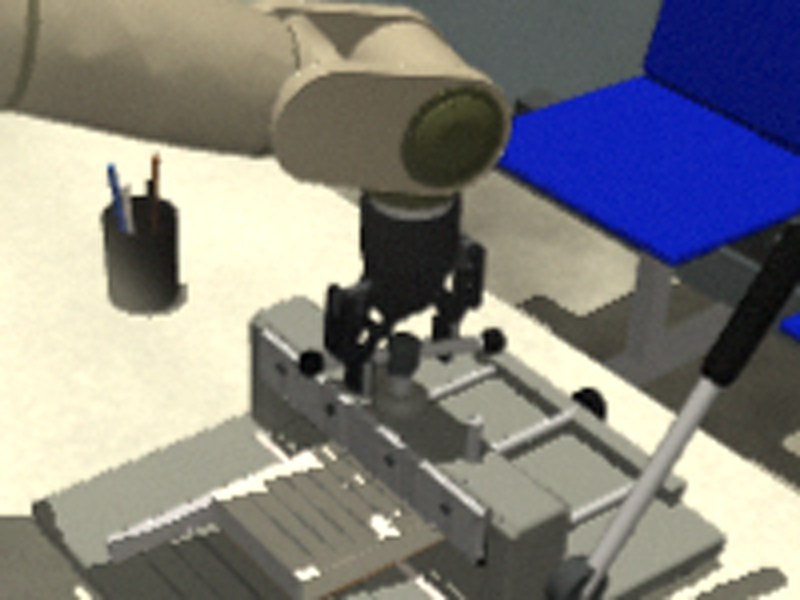

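The handle is turning. M_z ≈ 0.27 N m is the free drag.

Call:
{"name": "apply_moves", "arguments": {
  "rows": [
    [[0,0,0],[0,0,7]],
    [[0,0,0],[0,0,14]],
    [[0,0,0],[0,0,21]],
    [[0,0,0],[0,0,28]],
    [[0,0,0],[0,0,35]],
    [[0,0,0],[0,0,42]],
    [[0,0,0],[0,0,46]],
    [[0,0,0],[0,0,50]]
  ]
}}

```text
clock: 18.2
tool_pos: [0.6269, -0.0606, 0.1653]
orientation: [[0.61, -0.792, -0.001], [-0.792, -0.61, 0.0], [-0.001, 0.001, -1.0]]
force: [1.0, -0.0, -5.9]
opening: 0.0772
```

```bash
python3 - <<'E'
from h import *
st()
S2=lambda u,v:T(u,v,4,(210,110))
a=plane("side",S2(311,362),.2)[:2];b=plane("side",S2(493,340),.2)[:2];d=b-a
print(a,b,(a+b)/2,np.linalg.norm(d),np.degrees(np.arctan2(d[1],d[0])))
E
```

```text
t 18.2 pos [ 0.6269 -0.0606  0.1653] cut [-0.0795 -0.1405] yaw -52.4 tilt [-0.0015  0.0004 -1.    ] F [ 1.0407 -0.043  -5.939 ] cutF [1.0416 0.0024] M [ 0.0629 -0.1601  0.266 ] op 0.07716588281244662 q [-16.1649  36.2351]
[ 0.5595 -0.0283] [ 0.6933 -0.0931] [ 0.6264 -0.0607] 0.1486545447822031 -25.856709674955056
```

Call:
{"name": "apply_moves", "arguments": {
  "rows": [
    [[0,0,0],[0,0,3]],
    [[0,0,0],[0,0,6]],
    [[0,0,0],[0,0,9]],
    [[0,0,0],[0,0,12]],
    [[0,0,0],[0,0,15]],
    [[0,0,0],[0,0,18]],
    [[0,0,0],[0,0,21]],
    [[0,0,0],[0,0,24]]
  ]
}}

```text
clock: 19.0
tool_pos: [0.627, -0.0606, 0.1653]
orientation: [[0.236, -0.972, -0.001], [-0.972, -0.236, 0.001], [-0.001, 0.001, -1.0]]
force: [1.8, 0.1, -5.9]
opening: 0.0766
```

```bash
python3 - <<'E'
from h import *
st()
E
```

```text
t 19.0 pos [ 0.627  -0.0606  0.1653] cut [ 0.0054 -0.0959] yaw -76.36 tilt [-0.0012  0.0006 -1.    ] F [ 1.8445  0.147  -5.9119] cutF [1.8364 0.2273] M [ 0.0438 -0.2048  0.3364] op 0.07660219131124468 q [-16.1646  60.1904]
```

Call:
{"name": "apply_moves", "arguments": {
  "rows": [
    [[0,0,0],[0,0,3]],
    [[0,0,0],[0,0,6]],
    [[0,0,0],[0,0,9]],
    [[0,0,0],[0,0,12]],
    [[0,0,0],[0,0,15]],
    [[0,0,0],[0,0,18]],
    [[0,0,0],[0,0,21]],
    [[0,0,0],[0,0,24]]
  ]
}}

```text
clock: 19.8
tool_pos: [0.6271, -0.0607, 0.1654]
orientation: [[-0.18, -0.984, -0.001], [-0.984, 0.18, 0.0], [-0.0, 0.001, -1.0]]
force: [2.1, 0.2, -6.6]
opening: 0.0769
```

```bash
python3 - <<'E'
from h import *
st()
E
```

```text
t 19.8 pos [ 0.6271 -0.0607  0.1654] cut [ 0.1332 -0.181 ] yaw -100.36 tilt [-0.0008  0.0003 -1.    ] F [ 2.0906  0.1773 -6.5691] cutF [2.0809 0.2683] M [ 0.0026 -0.3949  0.2702] op 0.07690422339734254 q [-16.1671  84.1895]
```

Call:
{"name": "apply_moves", "arguments": {
  "rows": [
    [[0,0,0],[0,0,3]],
    [[0,0,0],[0,0,6]],
    [[0,0,0],[0,0,9]],
    [[0,0,0],[0,0,12]],
    [[0,0,0],[0,0,15]],
    [[0,0,0],[0,0,18]],
    [[0,0,0],[0,0,21]],
    [[0,0,0],[0,0,24]]
  ]
}}

```text
clock: 20.6
tool_pos: [0.6271, -0.0609, 0.1655]
orientation: [[-0.564, -0.825, -0.001], [-0.825, 0.564, 0.0], [0.0, 0.001, -1.0]]
force: [1.8, -1.5, -5.5]
opening: 0.0772
```

```bash
python3 - <<'E'
from h import *
st()
E
```

```text
t 20.6 pos [ 0.6271 -0.0609  0.1655] cut [ 0.1381 -0.3547] yaw -124.37 tilt [-0.0008  0.0001 -1.    ] F [ 1.8097 -1.4538 -5.5306] cutF [ 1.8714 -1.3735] M [-0.1772 -0.3224  0.2256] op 0.07722643580654394 q [-16.1766 108.1915]
```

Call:
{"name": "apply_moves", "arguments": {
  "rows": [
    [[0,0,0],[0,0,3]],
    [[0,0,0],[0,0,6]],
    [[0,0,0],[0,0,9]],
    [[0,0,0],[0,0,12]],
    [[0,0,0],[0,0,15]],
    [[0,0,0],[0,0,18]],
    [[0,0,0],[0,0,21]],
    [[0,0,0],[0,0,24]]
  ]
}}

```text
clock: 21.4
tool_pos: [0.627, -0.0609, 0.1654]
orientation: [[-0.851, -0.525, -0.001], [-0.525, 0.851, -0.0], [0.001, 0.001, -1.0]]
force: [1.0, -1.5, -6.6]
opening: 0.0771
```

```bash
python3 - <<'E'
from h import *
st()
E
```

```text
t 21.4 pos [ 0.627  -0.0609  0.1654] cut [ 0.025  -0.4079] yaw -148.37 tilt [-0.0011 -0.     -1.    ] F [ 1.0199 -1.5224 -6.5746] cutF [ 1.0854 -1.4765] M [-0.2109 -0.1266  0.2508] op 0.07714202094365782 q [-16.1793 132.191 ]
```

Call:
{"name": "apply_moves", "arguments": {
  "rows": [
    [[0,0,0],[0,0,3]],
    [[0,0,0],[0,0,6]],
    [[0,0,0],[0,0,9]],
    [[0,0,0],[0,0,12]],
    [[0,0,0],[0,0,15]],
    [[0,0,0],[0,0,18]],
    [[0,0,0],[0,0,21]],
    [[0,0,0],[0,0,24]]
  ]
}}

```text
clock: 22.2
tool_pos: [0.6269, -0.0609, 0.1654]
orientation: [[-0.991, -0.133, -0.002], [-0.133, 0.991, 0.0], [0.002, 0.0, -1.0]]
force: [-0.6, -1.8, -5.6]
opening: 0.0769
```

```bash
python3 - <<'E'
from h import *
st()
E
```

```text
t 22.2 pos [ 0.6269 -0.0609  0.1654] cut [-0.1017 -0.3835] yaw -172.36 tilt [-0.0015  0.     -1.    ] F [-0.5666 -1.8129 -5.5981] cutF [-0.487  -1.8359] M [-0.2023 -0.117   0.2461] op 0.0768930724952943 q [-16.1783 156.1891]
```

Still free at 211° turned. I'll back off, lift and re-engage half a turn back.

Call:
{"name": "apply_moves", "arguments": {
  "rows": [
    [[0,0,0],[0,0,-7]],
    [[0,0,-15],[0,0,-9]],
    [[0,0,-42],[0,0,-9]],
    [[0,0,-45],[0,0,-16]],
    [[0,0,-45],[0,0,-24]],
    [[0,0,-45],[0,0,-32]],
    [[0,0,-45],[0,0,-40]],
    [[0,0,-45],[0,0,-48]]
  ]
}}

```text
clock: 23.0
tool_pos: [0.6272, -0.0608, 0.2114]
orientation: [[-0.558, -0.83, 0.0], [-0.83, 0.558, 0.0], [-0.0, -0.0, -1.0]]
force: [0.4, -0.6, 0.6]
opening: 0.0767
```

Call:
{"name": "apply_moves", "arguments": {
  "rows": [
    [[0,0,0],[0,0,-8.5]],
    [[0,0,0],[0,0,-17]],
    [[0,0,0],[0,0,-25.5]],
    [[0,0,0],[0,0,-34]],
    [[0,0,0],[0,0,-42.5]],
    [[0,0,0],[0,0,-51]],
    [[0,0,0],[0,0,-59.5]],
    [[0,0,0],[0,0,-68]]
  ]
}}

```text
clock: 23.8
tool_pos: [0.6273, -0.0608, 0.2114]
orientation: [[0.56, -0.828, 0.0], [-0.828, -0.56, 0.0], [0.0, -0.0, -1.0]]
force: [0.9, 0.5, -0.1]
opening: 0.0764
```

Call:
{"name": "apply_moves", "arguments": {
  "rows": [
    [[0,0,0],[0,0,-8.5]],
    [[0,0,0],[0,0,-17]],
    [[0,0,0],[0,0,-25.5]],
    [[0,0,0],[0,0,-34]],
    [[0,0,0],[0,0,-42.5]],
    [[0,0,0],[0,0,-51]],
    [[0,0,0],[0,0,-59.5]],
    [[0,0,0],[0,0,-68]]
  ]
}}

```text
clock: 24.6
tool_pos: [0.6273, -0.0608, 0.2114]
orientation: [[0.978, 0.209, 0.0], [0.209, -0.978, 0.0], [0.0, 0.0, -1.0]]
force: [1.6, 0.5, 0.1]
opening: 0.0768
```

```bash
python3 - <<'E'
from h import *
from workcell import get_image
st((0,0),.161,29)
cv2.imwrite(f"pics/side9.png",cv2.resize(cv2.convertScaleAbs(get_image("side")[110:260,210:410],alpha=1.5),None,fx=4,fy=4,interpolation=cv2.INTER_CUBIC))
E
```

```text
t 24.6 pos [ 0.6273 -0.0608  0.2114] cut [ 0.2655 -0.2676] yaw 12.08 tilt [ 0.0003  0.     -1.    ] F [1.6147 0.5462 0.066 ] cutF [1.5893 0.6161] M [-0.0228  0.0295  0.0323] op 0.07684283261610104 q [-16.1712 -28.2555]
tool shift mm [-0.2025 -0.3281 50.4365] turn z -16.91644993671973
```

View pics/side9.png

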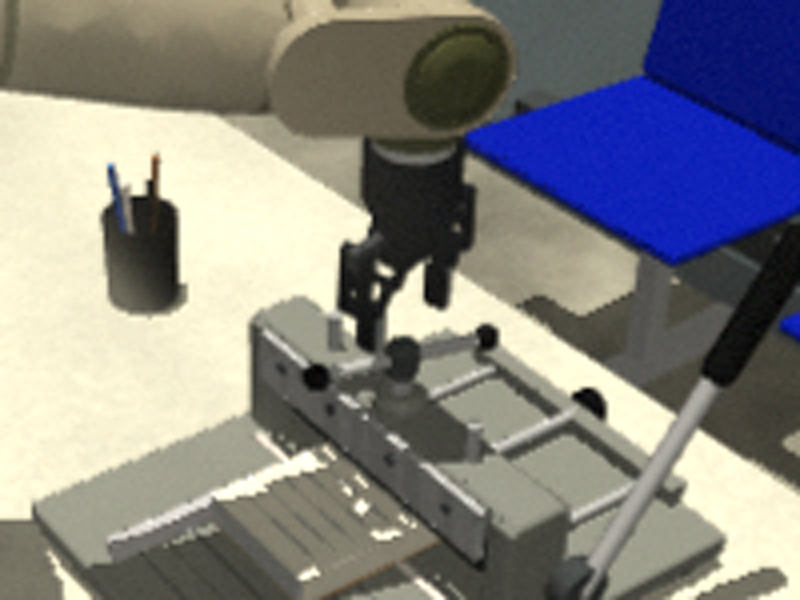

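The handle is lower, with its balls at (316,377) and (487,336), so the bar is at about -15° as worked out. I'll re-engage.

Call:
{"name": "apply_moves", "arguments": {
  "rows": [
    [[0,0,0],[0,0,-8]],
    [[0,0,0],[0,0,-15]],
    [[0,0,8],[0,0,-17]],
    [[0,0,18],[0,0,-17]],
    [[0,0,28],[0,0,-17]],
    [[0,0,38],[0,0,-17]],
    [[0,0,46],[0,0,-17]],
    [[0,0,49],[0,0,-12]]
  ]
}}

```text
clock: 25.45
tool_pos: [0.6269, -0.0607, 0.1609]
orientation: [[0.917, 0.398, -0.002], [0.398, -0.917, 0.0], [-0.001, -0.001, -1.0]]
force: [-0.0, -0.2, 0.6]
opening: 0.0767
```

Call:
{"name": "apply_moves", "arguments": {
  "rows": [
    [[0,0,0],[0,0,5]],
    [[0,0,0],[0,0,10]],
    [[0,0,0],[0,0,15]],
    [[0,0,0],[0,0,19]],
    [[0,0,0],[0,0,22]],
    [[0,0,0],[0,0,25]],
    [[0,0,0],[0,0,28]],
    [[0,0,0],[0,0,31]]
  ]
}}

```text
clock: 26.25
tool_pos: [0.6271, -0.061, 0.1616]
orientation: [[0.991, -0.132, -0.001], [-0.132, -0.991, -0.0], [-0.001, 0.0, -1.0]]
force: [1.3, -1.3, -2.9]
opening: 0.0769
```

```bash
python3 - <<'E'
from h import *
st()
E
```

```text
t 26.25 pos [ 0.6271 -0.061   0.1616] cut [ 0.1548 -0.479 ] yaw -7.58 tilt [-0.0006 -0.0003 -1.    ] F [ 1.2808 -1.2662 -2.8861] cutF [ 1.3348 -1.2091] M [-0.177  -0.0603  0.1989] op 0.07693762852950968 q [-16.1801  -8.5951]
```

Call:
{"name": "apply_moves", "arguments": {
  "rows": [
    [[0,0,0],[0,0,3]],
    [[0,0,0],[0,0,6]],
    [[0,0,0],[0,0,9]],
    [[0,0,0],[0,0,12]],
    [[0,0,0],[0,0,15]],
    [[0,0,0],[0,0,18]],
    [[0,0,0],[0,0,21]],
    [[0,0,0],[0,0,24]]
  ]
}}

```text
clock: 27.05
tool_pos: [0.627, -0.061, 0.1611]
orientation: [[0.852, -0.524, -0.001], [-0.524, -0.852, -0.0], [-0.001, 0.001, -1.0]]
force: [2.4, -1.9, -4.2]
opening: 0.077
```

```bash
python3 - <<'E'
from h import *
st()
E
```

```text
t 27.05 pos [ 0.627  -0.061   0.1611] cut [ 0.0326 -0.4732] yaw -31.58 tilt [-0.0012 -0.0001 -1.    ] F [ 2.449  -1.8943 -4.2444] cutF [ 2.5293 -1.7857] M [-0.1996 -0.191   0.2809] op 0.077049778986133 q [-16.1822  15.4034]
```

Call:
{"name": "apply_moves", "arguments": {
  "rows": [
    [[0,0,0],[0,0,3]],
    [[0,0,0],[0,0,6]],
    [[0,0,0],[0,0,9]],
    [[0,0,0],[0,0,12]],
    [[0,0,0],[0,0,15]],
    [[0,0,0],[0,0,18]],
    [[0,0,0],[0,0,21]],
    [[0,0,0],[0,0,24]]
  ]
}}

```text
clock: 27.85
tool_pos: [0.6269, -0.0608, 0.1609]
orientation: [[0.565, -0.825, -0.002], [-0.825, -0.565, 0.0], [-0.001, 0.001, -1.0]]
force: [1.1, -0.7, -5.9]
opening: 0.0769
```

```bash
python3 - <<'E'
from h import *
st()
E
```

```text
t 27.85 pos [ 0.6269 -0.0608  0.1609] cut [-0.052  -0.3213] yaw -55.58 tilt [-0.0016  0.0003 -1.    ] F [ 1.1223 -0.7267 -5.9303] cutF [ 1.1529 -0.6771] M [-0.0187 -0.218   0.2767] op 0.07686951819573971 q [-16.1763  39.4022]
```

Call:
{"name": "apply_moves", "arguments": {
  "rows": [
    [[0,0,0],[0,0,3]],
    [[0,0,0],[0,0,6]],
    [[0,0,0],[0,0,9]],
    [[0,0,0],[0,0,12]],
    [[0,0,0],[0,0,15]],
    [[0,0,0],[0,0,18]],
    [[0,0,0],[0,0,21]],
    [[0,0,0],[0,0,24]]
  ]
}}

```text
clock: 28.65
tool_pos: [0.627, -0.0607, 0.1609]
orientation: [[0.181, -0.983, -0.001], [-0.983, -0.181, 0.0], [-0.001, 0.001, -1.0]]
force: [2.2, 0.3, -6.3]
opening: 0.0765
```

```bash
python3 - <<'E'
from h import *
st()
E
```

```text
t 28.65 pos [ 0.627  -0.0607  0.1609] cut [ 0.0149 -0.1702] yaw -79.57 tilt [-0.0014  0.0005 -1.    ] F [ 2.1791  0.339  -6.2675] cutF [2.1622 0.4338] M [-0.0273 -0.3486  0.2793] op 0.07648674169924688 q [-16.1676  63.4039]
```

Call:
{"name": "apply_moves", "arguments": {
  "rows": [
    [[0,0,0],[0,0,2]],
    [[0,0,0],[0,0,4]],
    [[0,0,0],[0,0,6]],
    [[0,0,0],[0,0,8]],
    [[0,0,0],[0,0,10]],
    [[0,0,0],[0,0,12]],
    [[0,0,0],[0,0,14]],
    [[0,0,0],[0,0,16]]
  ]
}}

```text
clock: 29.45
tool_pos: [0.627, -0.0607, 0.1607]
orientation: [[-0.096, -0.995, -0.001], [-0.995, 0.096, 0.0], [-0.0, 0.001, -1.0]]
force: [2.8, -1.0, -7.3]
opening: 0.077
```

```bash
python3 - <<'E'
from h import *
st()
E
```

```text
t 29.45 pos [ 0.627  -0.0607  0.1607] cut [ 0.0528 -0.2036] yaw -95.53 tilt [-0.0014  0.0005 -1.    ] F [ 2.8453 -1.0246 -7.2867] cutF [ 2.8873 -0.8995] M [ 0.0074 -0.416   0.3457] op 0.07704495382259874 q [-16.1694  79.3557]
```

Call:
{"name": "apply_moves", "arguments": {
  "rows": [
    [[0,0,0],[0,0,1.5]],
    [[0,0,0],[0,0,3]],
    [[0,0,0],[0,0,4.5]],
    [[0,0,0],[0,0,6]],
    [[0,0,0],[0,0,7.5]],
    [[0,0,0],[0,0,9]],
    [[0,0,0],[0,0,10.5]],
    [[0,0,0],[0,0,12]]
  ]
}}

```text
clock: 30.25
tool_pos: [0.6271, -0.0608, 0.1622]
orientation: [[-0.302, -0.953, -0.0], [-0.953, 0.302, 0.0], [0.0, 0.0, -1.0]]
force: [1.0, -1.7, -8.2]
opening: 0.0768
```

```bash
python3 - <<'E'
from h import *
st()
E
```

```text
t 30.25 pos [ 0.6271 -0.0608  0.1622] cut [ 0.1535 -0.3008] yaw -107.57 tilt [-0.0003  0.     -1.    ] F [ 0.9873 -1.6838 -8.1978] cutF [ 1.0598 -1.6391] M [-0.063  -0.2898  0.4215] op 0.07675600057571753 q [-16.1728  91.4028]
```

Call:
{"name": "apply_moves", "arguments": {
  "rows": [
    [[0,0,0],[0,0,0.3]],
    [[0,0,0],[0,0,0.6]],
    [[0,0,0],[0,0,0.9]],
    [[0,0,0],[0,0,1.2]],
    [[0,0,0],[0,0,1.5]],
    [[0,0,0],[0,0,1.8]],
    [[0,0,0],[0,0,2.1]],
    [[0,0,0],[0,0,2.5]]
  ]
}}

```text
clock: 31.05
tool_pos: [0.6272, -0.0608, 0.1623]
orientation: [[-0.342, -0.94, -0.0], [-0.94, 0.342, -0.0], [0.0, 0.0, -1.0]]
force: [0.6, -1.3, -8.5]
opening: 0.0768
```

```bash
python3 - <<'E'
from h import *
from workcell import get_image
st()
cv2.imwrite(f"pics/side10.png",cv2.resize(cv2.convertScaleAbs(get_image("side")[110:260,210:410],alpha=1.5),None,fx=4,fy=4,interpolation=cv2.INTER_CUBIC)); st()
E
```

```text
t 31.05 pos [ 0.6272 -0.0608  0.1623] cut [ 0.2065 -0.2881] yaw -109.98 tilt [-0.0001 -0.     -1.    ] F [ 0.6196 -1.3284 -8.4578] cutF [ 0.677  -1.3001] M [-0.1689 -0.1574  0.4108] op 0.07684006711394599 q [-16.1715  93.8085]
t 31.1 pos [ 0.6272 -0.0608  0.1623] cut [ 0.1914 -0.3046] yaw -110.0 tilt [-0.0001 -0.     -1.    ] F [ 0.607  -0.4935 -9.129 ] cutF [ 0.6279 -0.4666] M [-0.0982 -0.1409  0.422 ] op 0.07668588793619369 q [-16.1728  93.8292]
```

View pics/side10.png

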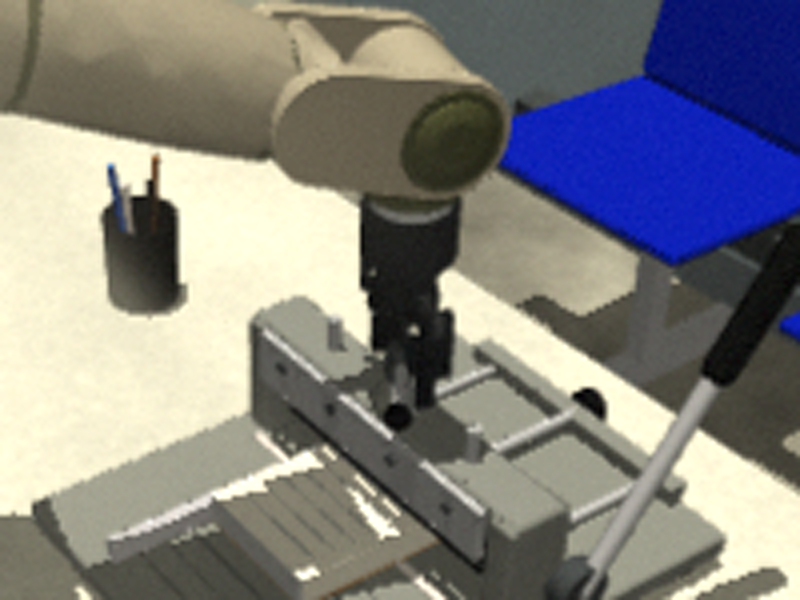

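Over three readings M_z is steady at about 0.42, which is about 0.15 N m over the 0.27 mean free drag and in the middle of the snug band. I'll back off and lift clear.

Call:
{"name": "apply_moves", "arguments": {
  "rows": [
    [[0,0,0],[0,0,-4]],
    [[0,0,0],[0,0,-10]],
    [[0,0,0],[0,0,-14]],
    [[0,0,-20],[0,0,-14]],
    [[0,0,-50],[0,0,-14]],
    [[0,0,-90],[0,0,-14]],
    [[0,0,-130],[0,0,-14]],
    [[0,0,-150],[0,0,-14]]
  ]
}}

```text
clock: 31.9
tool_pos: [0.6278, -0.0608, 0.3181]
orientation: [[-0.104, -0.995, 0.008], [-0.995, 0.104, -0.002], [0.001, -0.008, -1.0]]
force: [-0.1, -1.0, -0.8]
opening: 0.0769
```

```bash
python3 - <<'E'
from h import *
st((-240,170),.31,-95)
E
```

```text
t 31.9 pos [ 0.6278 -0.0608  0.3181] cut [ 0.7634 -0.2479] yaw -95.99 tilt [ 0.0079 -0.0019 -1.    ] F [-0.0959 -0.9961 -0.8363] cutF [-0.0523 -0.9994] M [-0.0093  0.0017  0.0124] op 0.07685805599770965 q [-16.1651  79.8264]
tool shift mm [-155.2832  250.7369    5.8741] turn z -0.990279212092986
```

Call:
{"name": "apply_moves", "arguments": {
  "rows": [
    [[-15,25,0],[0,0,0]],
    [[-35,57,0],[0,0,0]],
    [[-55,89,0],[0,0,0]],
    [[-75,121,0],[0,0,0]],
    [[-95,153,0],[0,0,0]],
    [[-115,185,0],[0,0,0]],
    [[-135,218,0],[0,0,0]],
    [[-155,250,0],[0,0,0]]
  ]
}}

```text
clock: 32.7
tool_pos: [0.3934, 0.1201, 0.3137]
orientation: [[-0.105, -0.994, 0.003], [-0.995, 0.105, 0.0], [-0.001, -0.003, -1.0]]
force: [0.1, 0.6, -0.2]
opening: 0.0768
```

```bash
python3 - <<'E'
from h import *
from workcell import get_image
st()
for n,f,o in(("side",4,(210,160,410,310)),("top",3.5,(225,100,405,270))):
    im=get_image(n);cv2.imwrite(f"pics/{n}11f.png",im)
    cv2.imwrite(f"pics/{n}11.png",cv2.resize(cv2.convertScaleAbs(im[o[1]:o[3],o[0]:o[2]],alpha=1.5),None,fx=f,fy=f,interpolation=cv2.INTER_CUBIC))
E
```

```text
t 32.7 pos [0.3934 0.1201 0.3137] cut [-241.214   170.2852] yaw -96.01 tilt [ 0.0033  0.0005 -1.    ] F [ 0.1276  0.5877 -0.217 ] cutF [0.1019 0.5928] M [-0.0676 -0.0121  0.029 ] op 0.07682225474825102 q [ 0.5426 96.5506]
```

View pics/side11.png

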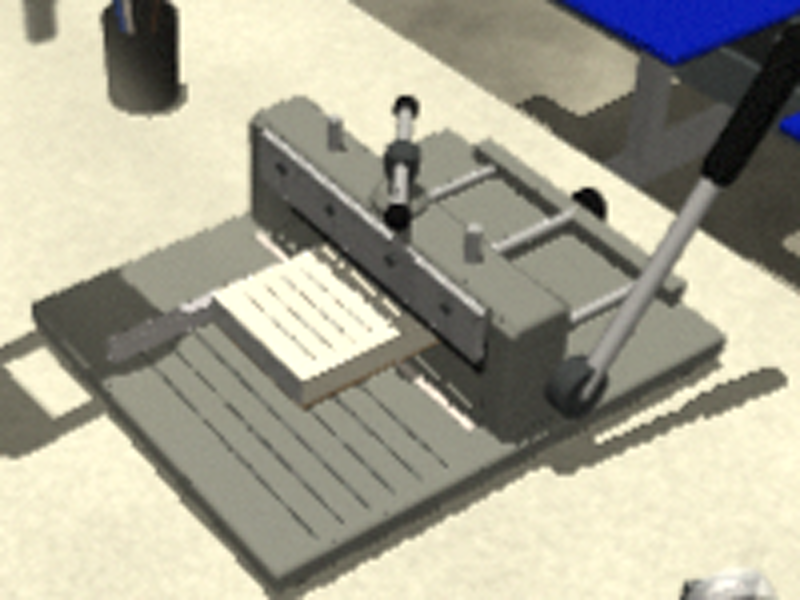

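View pics/top11.png

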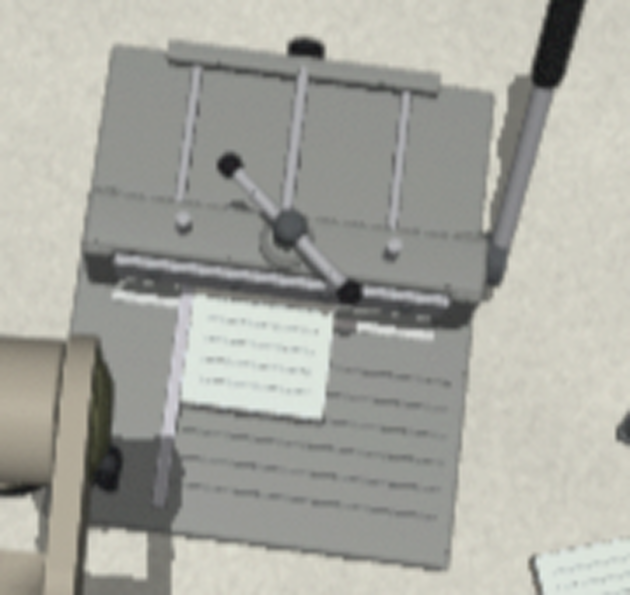

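```bash
python3 - <<'E'
from h import *
f=lambda u,v,z:(RC.T@(plane("top",T(u,v),z)[:2]-A))*1000
P=[f(181,403,.065),f(323,418,.065),f(333,315,.065),f(195,297,.065)]
print("NL NR R L",*P)
for a,b in((0,1),(1,2),(0,3)): d=P[b]-P[a];print(np.degrees(np.arctan2(d[1],d[0])),np.linalg.norm(d))
a,b=plane("top",T(348,292),.19),plane("top",T(230,162),.19);d=b-a;print(a,b,np.linalg.norm(d),np.degrees(np.arctan2(d[1],d[0])))
print(tri(T(348,292),S(399,215)),tri(T(230,162),S(405,107)))
E
```

```text
NL NR R L [-136.6181   72.5267] [-133.7677  -55.3146] [-38.3389 -53.8897] [-37.8386  72.422 ]
-88.72270464520281 127.87305787596539
0.8554292301174111 95.43938445021054
-0.060701204392305315 98.7795431373997
[ 0.576  -0.1136  0.19  ] [ 0.6805 -0.007   0.19  ] 0.14924105257533762 45.570442391115236
(array([ 0.5763, -0.1139,  0.1918]), np.float64(0.0016773809517527808)) (array([ 0.6784, -0.0062,  0.1915]), np.float64(0.0035497822651170134))
```

Vision agrees: the pad's corners are within about 2.5 mm (pixel accuracy) of the flush pose. The handle stayed at 46° and has sunk about 9.6 mm. Handing in.

```bash
python3 - <<'E'
from workcell import *
print(finish_job())
E
```

```text
the job is handed in; nothing more can be done
None
```

I squared the pad against the fence and back gauge, snugged the clamp to the middle of the good range, backed the arm clear and handed the job in at about 33 s.

- **Pad:** I pushed it with closed fingers against the fence, then the gauge, then each again (10–12 N at the last pushes). The repeat pushes ended within about 0.1 mm of the first ones. In the last pictures its corners are within about 2.5 mm of the flush pose, and its edges are within about 1.3° of square. Those figures are limited by pixel accuracy and show no visible gap at the fence. The gauge contact is hidden under the bridge, so I judged it by force and finger position only.
- **Clamp:** I turned the handle clockwise about 330° with the open fingers bearing on both arms of the bar, lifting once to re-engage. Free drag averaged about 0.27 N m, with readings from 0.20 to 0.34. The last three readings were about 0.42 N m, so roughly 0.15 N m over the drag (wanted 0.1–0.2, marked from 0.28). That is about 35° past first contact, in line with the stated stiffness.
- **After letting go:** The handle stayed where I left it, at 46° and about 9.6 mm lower. The arm read no contact force beyond sensor noise and was about 0.3 m from the cutter's screw.
- **Surroundings:** None of the moves went near the stapler, pen pot or tape dispenser. I did not measure their positions again at the end.

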